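Pull the sprung clip off a tripod pan shaft with a hooked pick

TASK

Take the hooked pick from its rest, set its point in the window at the back of the sprung clip on the tripod pan shaft, pry the clip straight back out of its groove and draw it off so that it drops into the green tray, then lay the pick back in its rest. The pick's shank has been bent a little, so feel the point down: rest it on the pan unit with no more than about 4 N and do not wrench the clip. Touch clip and unit only with the pick, never the gripper, keep the clip inside the tray, and leave everything else where it is.

Things in the scene. Friction and masses are not known exactly. Their poses are not given: they have to be found in the camera images.
- pick_handle (a point): Centre of the hooked pick's red handle, a flat-sided bar 95 x 12 x 12 mm along x (pick 70 g). A 4 mm steel shank leaves its +x end (x = 47.5 mm) and at x = 99 mm turns down into a 2.8 mm round-ended point leaning 5 deg back, its end nominally at x = 98, z = -15 mm. But the shank has been bent stiffly up or down at the handle by up to 9 deg: that end may be 8 mm higher or lower. z up.
- rest_center (a point): The pick's stand: two grey uprights (6 mm thick, at x = -36 and +36 mm) with flared notches carry the handle level. This point is on the axis of the seated handle, 44 mm over the bench, midway between the uprights; x towards the hook end, z up. Notch 13 mm wide at its floor (38 mm up), 25 mm at its mouth (51 mm up); between the uprights the handle is free.
- clip_center (a point): Centre of the sprung retaining clip, half-way through its thickness: dark steel C, 44 mm across, 2.4 mm thick, 20 g, rim radius 18 to 22 mm, lying on the washer. Mouth at +x, back at -x; z up. Two fixed lands (48 deg either side of -x) and two on sprung arms (52 deg either side of +x) reach into the groove. Pulled along -x it gives way at about 12 N within 10 mm and may jump on 10 mm.
- clip_window (a point): Middle of the open window at the clip's back, 15 mm from the clip's centre along its -x, half-way through its thickness, same axes as the clip. The window is 6 mm wide along x, from the shaft end (12 mm from the axis) to the rim (18 mm), and about 14 mm long along y; the washer face under it is 1.2 mm below this point. The hook goes in from above and pulls the rim along -x.
- shaft_groove (a point): On the axis of the upright pan shaft at the lower edge of its groove, level with the top face of the grey thrust washer (diameter 64 mm) that the clip lies on. Groove 19 mm in diameter, 3.5 mm wide; the shaft end above it is 24 mm in diameter and reaches 8 mm above this point, with a 9.4 mm brass stud to 20 mm above. z up.
- pan_unit: Pan unit of a tripod head: brass worm wheel (diameter 73 mm) on a narrower black body, screwed to a steel block 96 x 56 x 10 mm that sticks out on the +x side, as do the worm and its bearings. Origin on the shaft axis at the block's underside, z up, 37 mm below the washer face. Fixed in the tray, on packing of up to 6 mm.
- tray: Green lipped tray, 240 mm (x) by 320 mm (y), floor 4 mm thick, lip 16 mm high and 6 mm wide; origin at the centre of its underside. Fixed.
- camera_body: Bystander: black and silver camera, 132 x 40 x 99 mm, standing; origin under its centre.
- lens: Bystander: black lens standing on its mount, diameter 70 mm, 78 mm high; origin under its centre.
- air_can: Bystander: spray can with blue label, diameter 52 mm, 160 mm high; origin under its centre.
- grease_jar: Bystander: amber jar, diameter 44 mm, 45 mm high; origin under its centre.
- screwdriver: Bystander: yellow screwdriver, 170 mm long, lying along its x.
- film_can: Bystander: black film canister with grey lid, diameter 33 mm, 52 mm high; origin under its centre.
- lens_cap: Bystander: lens cap lying in the tray, diameter 58 mm, 7 mm thick; origin under its centre.
- spare_ring: Bystander: brass ring lying in the tray, diameter 48 mm, 6 mm thick; origin under its centre.
Things that resemble listed ones, but are neither listed nor needed, are in the scene too. Of the things shaped like the part that bears pick_handle, the red one is meant. Leave any turquoise look-alike of the part that bears rest_center alone.

How it is judged:
On the way, in this order (a step that is already met when the one before it is completed fails the run):
1. the pick is lifted out of its rest (z of pick_handle in the frame of rest_center above 0.03 m), for 0.2 s.
2. the pick bears on the clip while the clip is still in its groove (contact force between pick and clip above 3 N and horizontal distance between clip_center and shaft_groove below 0.01 m), for 0.04 s.
3. the clip is out of the groove and off the shaft (horizontal distance between clip_center and shaft_groove above 0.022 m), for 0.2 s.
At the end, for the whole second after the job is handed in: The clip's centre is over 30 mm from the shaft axis (seen from above), inside the tray's lip and under 35 mm above its underside; the pick lies in its rest, handle centre within 20 mm of the rest's (seen from above), 6 mm in height, 0.2 rad in line. Both are still (horizontal distance between clip_center and shaft_groove above 0.03 m and x of clip_center in the frame of tray between -0.117 and 0.117 m and y of clip_center in the frame of tray between -0.157 and 0.157 m and z of clip_center in the frame of tray between 0 and 0.035 m and horizontal distance between pick_handle and rest_center below 0.02 m and z of pick_handle in the frame of rest_center between -0.006 and 0.006 m and angle between the x axis of pick_handle and the x axis of rest_center, either way round below 0.2 rad and linear speed of each of clip, pick below 0.03 m/s); the robot touches nothing.
It fails at once if the pick presses on the pan unit with more than 6 N (contact force between pick and pan_unit above 6 N).
It fails at once if the pick loads the clip with more than 25 N (contact force between pick and clip above 25 N).
It fails at once if the gripper or arm touches the clip or the pan unit (contact force between any of the fingers, the arm and clip above 0.5 N or contact force between any of the fingers, the arm and pan_unit above 0.5 N).
It fails at once if the clip leaves the tray (x of clip_center in the frame of tray above 0.12 m or x of clip_center in the frame of tray below -0.12 m or y of clip_center in the frame of tray above 0.16 m or y of clip_center in the frame of tray below -0.16 m).
It fails at once if another thing is moved by more than 15 mm (distance of any of camera_body, lens, air_can, grease_jar, screwdriver, film_can, lens_cap, spare_ring from where it was at the start of the episode above 0.015 m).
It also fails if it takes over 51 s, if anything falls off the work surface, if the arm or the gripper's body presses on something with over 40 N, if the wrist force passes 120 N, or if a joint passes its speed limit or range.

ROBOT

A 6-joint arm with a two-finger parallel gripper is mounted at the origin on the work surface. World frame = base frame: x ahead of the robot, y to its left, z up, the work surface at z = 0. Lengths are in m, angles in rad, forces in N, time in s.
With the tool pointing down it reaches from about 0.15 to 0.775 m from the base axis. Payload 6.1 kg.
Tool frame: the origin (TCP) lies at the very end of the fingers, on their centre line; the grasp point (between the pads) lies 19 mm behind it; z points along the fingers, y is the line along which they close (so a half turn about z gives the same grasp; the last joint's range is limited). The gripper opens to 85 mm and grips with 20 to 120 N. Pads are 22 mm wide; open, the fingers measure 114 mm over their backs; the gripper's body (76 mm by 85 mm) begins 54 mm behind the grasp point. The pads swing forward as they close: fully open they stand 13 mm farther back than shut.
Start: joints at [0, 0.126, -0.04, 1.405, 0, 1.571], TCP at [0.525, -0, 0.231] pointing down, gripper open.
Joint ranges: [-2.72, 2.72], [-0.95, 1.95], [-1.27, 1.35], [-1.78, 2.02], [-1.46, 1.47], [-3.14, 3.14]. Speed limits (rad/s): [2.39, 2.39, 3.01, 3.14, 3.14, 3.14].

INTERFACE

Orientations are given as a unit quaternion [x, y, z, w].
In Python, from rig import sensors, cams, job gives the robot as it stands. The module is installed in compiled form; this text tells all that it offers.
- The arm moves only by the shell command python3 -m crank 'ROWS' [OPENING] [FORCE]. ROWS is JSON, a list of rows, each a list of 6 numbers: the shift along the tool's x, y, z each as a share of 50 cm, from -1 to 1, then the turn, a rotation vector about the tool's x, y, z each as a share of 120 degrees, from -1 to 1. A call has 1 to 12 rows; each row is the pose to reach, as a shift and turn from the pose commanded when the call began, along the tool's axes at that moment; what a row does not reach only later rows make up. A row lasts 1/12 s, in which the tool goes at most 41.7 mm and 7.16 degrees, less where a joint would pass 70% of its speed; a pose out of reach is approached as far as the arm can. A call with a number of a shift or a turn outside -1 to 1 is refused whole. A call with a gripper value outside its range is refused whole. OPENING is the closure, from -1 (fully open) to 1 (shut), set as the call begins (- or left out, the last holds). The fingers move at their own pace and stop on an object; FORCE is the grip in N (left out, the last holds). Time passes only in rows, so rows that repeat a pose let the fingers close. It gives the time, the measured TCP pose, the force, the opening and the grip force at its end, in the units of the state.
- sensors.observe(): the state, without advancing time (a new reading comes with each control period).
- cams.read_camera(name): name is "scene" or "side" or "wrist"; returns a dict with "color" (420x560x3 uint8, red, green, blue), "fx", "fy", "cx", "cy" (pixels), "R" (3x3) and "t" (3): a world point X has camera coordinates R X + t. Camera axes: x right, y down, z forward; pixel columns grow to the right and rows downward; lengths in m; the calibration is good to about 2 mm. A picture is of the moment at which its call begins. There is no depth.
- job.job_done(): hands the job in; it is judged then, once.
The state is a dict: "t": time; "joint_pos": joint angles; "qvel": joint speeds; "joint_torque": joint torques, N m; "position": TCP position; "tcp_rot": TCP orientation; "wrist_force": force on the tool from outside, world axes, zero at the start; "torque": the same for the moment, N m; "width": finger opening in m; "grasp_force": force on a finger pad.
Only numpy, scipy, OpenCV 4.12 (cv2) and the standard library are available. Lean on these libraries where they do the work, as an engineer would, in place of code of your own. Each camera call takes 0.05 s, during which the arm holds its last target. There are 200 camera calls.

## Working session

There is one attempt and no reset: what is moved stays moved. The work goes in short steps, Python scripts to look and compute and a shell command to move; the robot and the scene stay as the last step left them, time stands still between calls to the robot, and variables do not carry over. Pictures are saved under pics/ and viewed, at most 10 in all, crops included, and the job is handed in when it is done.

```bash
mkdir -p pics && cat > h.py <<'E'
import numpy as np, cv2
from rig import sensors, cams, job
def grab(n, f):
    c=cams.read_camera(n); cv2.imwrite(f'pics/{f}.png', c['color'][:,:,::-1]); np.savez(f'pics/{f}.npz',**{k:np.array(c[k]) for k in ('color','fx','fy','cx','cy','R','t')}); return c
def load(f): return dict(np.load(f'pics/{f}.npz'))
def ray(c,u,v):
    d=np.array([(u-c['cx'])/c['fx'],(v-c['cy'])/c['fy'],1.]); R=np.array(c['R']); o=-R.T@np.array(c['t']); d=R.T@d; return o,d/np.linalg.norm(d)
def plane(c,u,v,z): o,d=ray(c,u,v); return o+d*(z-o[2])/d[2]
def tri(rs):
    A=np.zeros((3,3));b=np.zeros(3)
    for o,d in rs:
        P=np.eye(3)-np.outer(d,d);A+=P;b+=P@o
    X=np.linalg.solve(A,b); return X,[np.linalg.norm((np.eye(3)-np.outer(d,d))@(X-o)) for o,d in rs]
def proj(c,X): p=np.array(c['R'])@np.array(X)+c['t']; return np.array([c['fx']*p[0]/p[2]+c['cx'],c['fy']*p[1]/p[2]+c['cy']])
E
python3 -c "
from h import *
for n in ('scene','side','wrist'):
    c=grab(n,n+'0'); print(n,c['fx'],-np.array(c['R']).T@np.array(c['t']),np.array(c['R'])[2])
a=[cv2.imread(f'pics/{n}0.png') for n in ('scene','side','wrist')]
print(sensors.observe())
"
```

```text
scene 416.32575980829955 [ 0.95349165 -0.47172923  0.85079239] [-0.44463916  0.43118729 -0.7850946 ]
side 386.375270577828 [0.24743128 0.54440419 0.83668274] [ 0.2510477  -0.57031858 -0.78212005]
wrist 363.2004192442369 [0.52627547 0.08256176 0.3736223 ] [-0.00153333 -0.32051633 -0.94724175]
{'t': 0.15, 'joint_pos': array([ 3.79932462e-05,  1.26224861e-01, -4.03155922e-02,  1.40541507e+00,
       -1.69550245e-05,  1.57081321e+00]), 'qvel': array([-0.00051308, -0.00160666,  0.0041141 , -0.00050993,  0.00074288,
        0.00037383]), 'joint_torque': array([-6.60388159e-04, -4.36274636e+01,  3.53150582e+01,  1.35390865e-02,
        2.80258462e-06, -9.74541621e-07]), 'position': array([5.24700195e-01, 1.49248539e-05, 2.30743729e-01]), 'tcp_rot': array([ 7.07099196e-01,  7.07114129e-01, -4.15841790e-04, -4.03830288e-04]), 'wrist_force': array([ 0.25286351, -0.84717549, -0.0922199 ]), 'torque': array([ 0.02859767, -0.00794074, -0.02195541]), 'grasp_force': 0.0, 'width': 0.08556029600157548}
```

View pics/scene0.png

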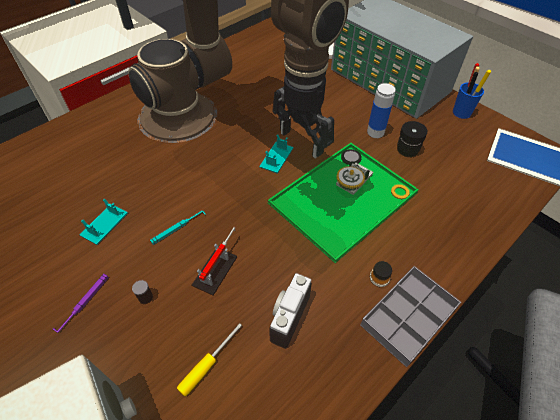

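View pics/side0.png

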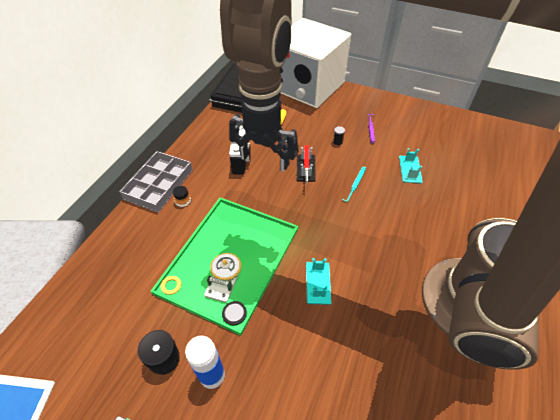

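The scene view shows the red pick at about (213,262) with its shank end near (235,228), and the pan unit at (350,178). In the side view they are at about (307,158) and (225,268). Next I'll enlarge both.

```bash
python3 -c "
from h import *
def crop(f,u,v,w,h,W,H): 
    im=cv2.imread(f'pics/{f}.png')[v:v+h,u:u+w]; return cv2.resize(im,(W,H),interpolation=cv2.INTER_CUBIC)
a=crop('scene0',185,220,80,60,400,300);b=crop('side0',265,140,80,60,400,300)
c=crop('scene0',310,145,80,60,400,300);d=crop('side0',185,245,80,60,400,300)
cv2.imwrite('pics/comp1.png',np.vstack([np.hstack([a,b]),np.hstack([c,d])]))
S,D=load('scene0'),load('side0')
for c,n in((S,'scene'),(D,'side')):
    h=cv2.cvtColor(c['color'],cv2.COLOR_RGB2HSV); m=(((h[...,0]<6)|(h[...,0]>174))&(h[...,1]>190)&(h[...,2]>100)).astype('uint8')
    n_,l,s,ce=cv2.connectedComponentsWithStats(m)
    for i in range(1,n_):
        if s[i,4]>25: print(n,s[i],ce[i])
print(tri([ray(S,350,178),ray(D,225,267)]))
print(tri([ray(S,235,228),ray(D,305,190)]))
"
```

```text
scene [ 59  56  78  35 145] [97.17241379 73.13103448]
scene [199 244  26  37 217] [211.57603687 261.3640553 ]
side [304 145   5  22  85] [306.07058824 156.31764706]
(array([0.55750358, 0.16606796, 0.03417338]), [np.float64(0.0009959382583617702), np.float64(0.0009959382583617055)])
(array([ 0.47158072, -0.15000249,  0.02434393]), [np.float64(0.004715844888811638), np.float64(0.004715844888811599)])
```

View pics/comp1.png

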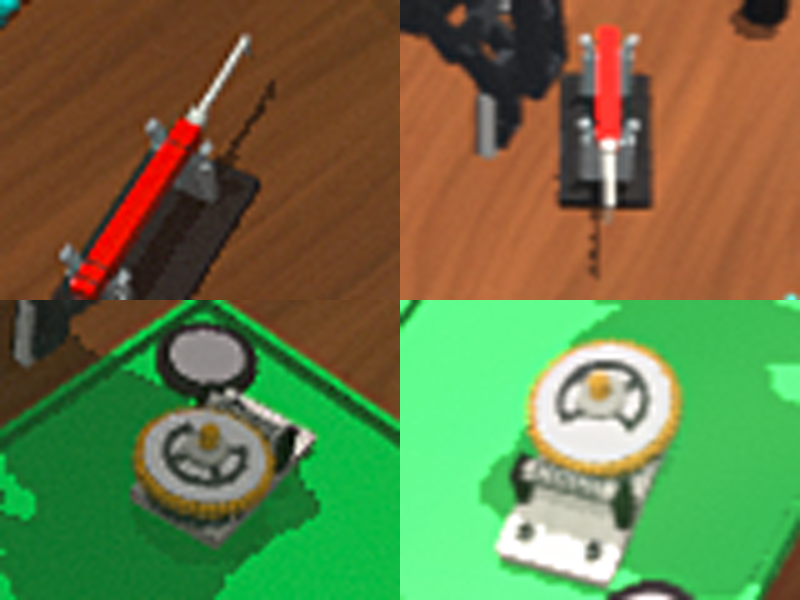

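View pics/wrist0.png

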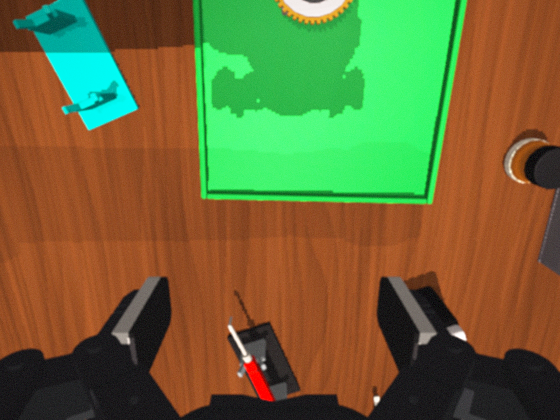

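Pick and clip are both found, and the clip's back has to be confirmed. In the wrist view the pick is at about (255,360) and the unit is at the top edge, so I'll move the wrist camera over the unit.

```bash
python3 -m crank '[[0.25,0.066,0.06,0,0,0],[0.25,0.066,0.06,0,0,0],[0.25,0.066,0.06,0,0,0],[0.25,0.066,0.06,0,0,0],[0.25,0.066,0.06,0,0,0]]' && python3 -c "
from h import *
c=grab('wrist','w1')
S,D=load('scene0'),load('side0')
print(tri([ray(S,211.6,261.4),ray(D,306.1,156.3)]))
im=c['color'][:,:,::-1]; p=proj(c,[0.5575,0.166,0.045]); print(p)
u,v=[int(x) for x in p]; u0=max(0,u-100);v0=max(0,v-75); print(u0,v0)
cv2.imwrite('pics/w1c.png',cv2.resize(im[v0:v0+150,u0:u0+200],None,fx=4,fy=4,interpolation=cv2.INTER_CUBIC))
"
```

```text
t: 0.57
position: [0.5577, 0.1273, 0.1995]
tcp_rot: [0.706, 0.708, -0.001, -0.001]
wrist_force: [-0.1, -0.4, -0.3]
width: 0.0854
grasp_force: 0.0
(array([ 0.51388793, -0.25495995,  0.04508562]), [np.float64(0.0008114492582136661), np.float64(0.0008114492582136674)])
[272.39229862 139.54225941]
172 64
```

View pics/w1c.png

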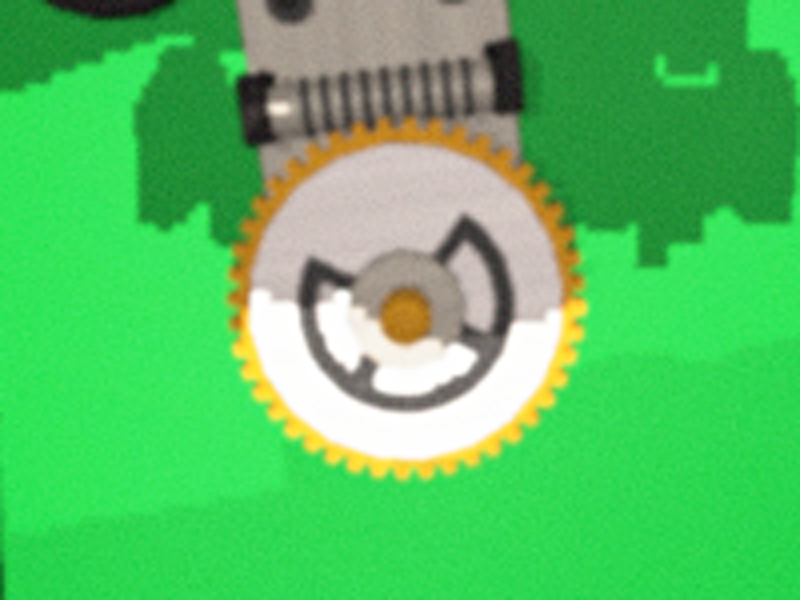

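The clip's mouth points to the top of the crop, at about 105° yaw, and its back points down. The rim circle is centred near (407,303) in the crop, with lands near (367,378) and (487,340). I'll take one more view for parallax, then go over the pick.

```bash
python3 -m crank '[[-0.083,0,0,0,0,0],[-0.14,0,0,0,0,0],[-0.14,0,0,0,0,0],[-0.14,0,0,0,0,0]]' && python3 -c "
from h import *
grab('wrist','w2')" && python3 -m crank '[[-0.66,-0.088,0,0,0,-0.05],[-0.66,-0.088,0,0,0,-0.1],[-0.66,-0.088,0,0,0,-0.15],[-0.66,-0.088,0,0,0,-0.208],[-0.66,-0.088,0,0,0,-0.208],[-0.66,-0.088,0,0,0,-0.208],[-0.66,-0.088,0,0,0,-0.208],[-0.66,-0.088,0,0,0,-0.208],[-0.66,-0.088,0,0,0,-0.208],[-0.66,-0.088,0,0,0,-0.208],[-0.66,-0.088,0,0,0,-0.208]]' && python3 -c "
from h import *
c=grab('wrist','w3')
a=load('w1'); b=load('w2')
# gear: find gold outer ellipse by mask
def gear(c):
    h=cv2.cvtColor(c['color'],cv2.COLOR_RGB2HSV); m=((h[...,0]>14)&(h[...,0]<28)&(h[...,1]>150)&(h[...,2]>90)).astype('uint8')
    m=cv2.morphologyEx(m,cv2.MORPH_CLOSE,np.ones((5,5)))
    cs,_=cv2.findContours(m,cv2.RETR_EXTERNAL,cv2.CHAIN_APPROX_NONE); k=max(cs,key=lambda q:cv2.minEnclosingCircle(q)[1]); return cv2.fitEllipse(cv2.convexHull(k))
def washer(c,g):
    # inner hole of gold
    h=cv2.cvtColor(c['color'],cv2.COLOR_RGB2HSV); m=((h[...,1]<70)).astype('uint8'); o=np.zeros_like(m); cv2.ellipse(o,(g[0],(g[1][0]-3,g[1][1]-3),g[2]),1,-1); m&=o
    m=cv2.morphologyEx(m,cv2.MORPH_CLOSE,np.ones((9,9)))
    cs,_=cv2.findContours(m,cv2.RETR_EXTERNAL,cv2.CHAIN_APPROX_NONE); k=max(cs,key=cv2.contourArea); return cv2.fitEllipse(cv2.convexHull(k))
G=[gear(x) for x in(a,b)]; W=[washer(x,g) for x,g in zip((a,b),G)]
print(G);print(W)
for Q in (G,W): print(tri([ray(x,*q[0]) for x,q in zip((a,b),Q)]))
for q,x in zip(W,(a,b)):
  for z in(.041,.044,.047): print(z,plane(x,*q[0],z), 'dia',np.mean(q[1])/x['fx']*abs((x['R']@np.append(plane(x,*q[0],z),[])+x['t'])[2]))
"
```

```text
t: 0.95
position: [0.5577, 0.0524, 0.202]
tcp_rot: [0.709, 0.706, 0.0, 0.0]
wrist_force: [-0.7, 0.5, -0.0]
width: 0.0852
grasp_force: 0.0
t: 1.92
position: [0.5139, -0.2748, 0.2013]
tcp_rot: [0.538, 0.843, 0.0, -0.0]
wrist_force: [-0.5, 0.3, 0.2]
width: 0.0856
grasp_force: 0.0
[((273.1094665527344, 137.828125), (88.15006256103516, 89.4067153930664), 2.7807700634002686), ((271.47186279296875, 37.77399826049805), (95.61668395996094, 105.37460327148438), 179.14585876464844)]
[((272.9037170410156, 139.0338592529297), (77.74916076660156, 78.577880859375), 179.4205322265625), ((270.27398681640625, 34.886993408203125), (84.40834045410156, 99.80206298828125), 171.0360565185547)]
(array([0.55806335, 0.16725564, 0.0440692 ]), [np.float64(1.3284461023159801e-05), np.float64(1.3284461023104653e-05)])
(array([0.5576022 , 0.16794885, 0.05553474]), [np.float64(0.000359069511575438), np.float64(0.0003590695115752021)])
0.041 [0.55789809 0.16582848 0.041     ] dia 0.06449745573754487
0.044 [0.55791113 0.16626705 0.044     ] dia 0.06385568233800341
0.047 [0.55792416 0.16670562 0.047     ] dia 0.06321390893846195
0.041 [0.55713629 0.16959755 0.041     ] dia 0.07022040742982202
0.044 [0.55715835 0.16925645 0.044     ] dia 0.06952752271917363
0.047 [0.5571804  0.16891535 0.047     ] dia 0.06883463800852525
```

View pics/w3.png

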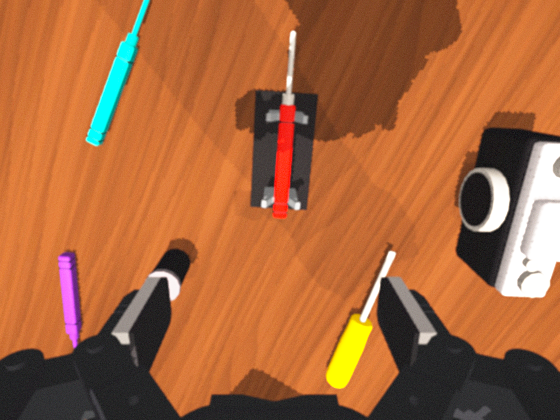

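The wrist view shows the red handle running from (289,104) at the hook end to (281,216), with the shank tip at about (293,33). Film can, screwdriver and camera are all clear of the fingers. Next, the exact pick pose and clip geometry.

```bash
python3 -c "
from h import *
c=load('w3')
h=cv2.cvtColor(c['color'],cv2.COLOR_RGB2HSV); m=(((h[...,0]<5)|(h[...,0]>175))&(h[...,1]>200)&(h[...,2]>120)).astype('uint8')
n,l,s,ce=cv2.connectedComponentsWithStats(m); i=1+np.argmax(s[1:,4]); print(s[i],ce[i])
ys,xs=np.where(l==i); P=np.array([plane(c,x,y,.048) for x,y in zip(xs,ys)])[:,:2]
mu=P.mean(0); _,_,V=np.linalg.svd(P-mu); d=V[0]*np.sign(V[0][1]); t=(P-mu)@d; w=(P-mu)@V[1]
print('mean',mu,'mid',mu+d*(t.max()+t.min())/2,'len',np.ptp(t),'w',np.ptp(w),'yaw',np.degrees(np.arctan2(d[1],d[0])))
e=[plane(c,289,104,.05),plane(c,281,216,.05)];print(e,np.linalg.norm(e[0]-e[1]))
S,D=load('scene0'),load('side0')
# hook end: scene crop (246,38), side crop(608,218)
print('shank end',tri([ray(S,185+246/5,220+38/5),ray(D,265+208/5,140+213/5),ray(c,293,33)]))
a=load('w1')
for nm,(u,v) in dict(tipR=(466,217),tipL=(312,260),landL=(367,378),landR=(485,338),bot=(410,410),left=(302,300),right=(514,315),ctr=(407,303)).items():
    X=plane(a,172+u/4,64+v/4,.0465)[:2]-[.558,.1668]; print(nm,X*1e3,np.hypot(*X)*1e3,np.degrees(np.arctan2(X[1],X[0])))
# dark rim mask fit
im=a['color'][64:214,172:372].astype(int); m=(im.max(2)<95)&(np.ptp(im,axis=2)<25); ys,xs=np.where(m)
P=np.array([plane(a,172+x,64+y,.0465)[:2]*1e3 for x,y in zip(xs,ys)])-[558,166.8]; r=np.hypot(*P.T); k=(r>16)&(r<25);P=P[k]
A=np.c_[2*P,np.ones(len(P))]; sol=np.linalg.lstsq(A,(P**2).sum(1),rcond=None)[0]; ctr=sol[:2]; print('circ',ctr,np.sqrt(sol[2]+ctr@ctr))
an=np.degrees(np.arctan2(*(P-ctr).T[::-1])); print(np.histogram(an,36,(-180,180))[0])
"
```

```text
[ 273  105   23  113 1591] [283.53111251 159.19736015]
mean [ 0.51331982 -0.25125946] mid [ 0.51446913 -0.25422309] len 0.09391190421768354 w 0.013494850582591728 yaw 111.19658241877953
[array([ 0.49798763, -0.20900443,  0.05      ]), array([ 0.53214801, -0.29600946,  0.05      ])] 0.09347088540170362
shank end (array([ 0.47690127, -0.16026701,  0.04183249]), [np.float64(0.0014656283269432956), np.float64(0.0011313310656187307), np.float64(0.0020738950024404798)])
tipR [12.28403344 16.31432786] 20.421918884884448 53.02172177823112
tipL [-18.4954371    7.77337502] 20.06256595308955 157.20366166660892
landL [ -7.57959221 -16.14532009] 17.835963074719825 -115.14820729433148
landR [16.56123081 -7.78981686] 18.301792604478923 -25.190632936417362
bot [  1.30881448 -22.82638728] 22.86387874830684 -86.71838002231796
left [-20.66121471  -0.21840065] 20.662368988454233 -179.39437397458332
right [22.35468897 -3.08393582] 22.566408196812688 -7.85464746045056
ctr [ 0.60956938 -0.74191059] 0.9602115170132638 -50.59275394373076
circ [ 0.21605987 -1.31900632] 19.732038720470413
[ 0  0  0  0  0  0  0  0  0  0  0  0  0  0  0  0 11 15 13 15 15 14 16 18
  0  0  0  0  0  0  0  0  0 16 18 15]
```

```bash
python3 -m crank '[[0.037,0.018,0.06,0,0,0.031],[0.037,0.018,0.14,0,0,0.031],[0.037,0.018,0.22,0,0,0.031],[0.037,0.018,0.29,0,0,0.031],[0.037,0.018,0.33,0,0,0.031],[0.037,0.018,0.352,0,0,0.031],[0.037,0.018,0.352,0,0,0.031],[0.037,0.018,0.352,0,0,0.031]]' -1 && python3 -m crank '[[0,0,0,0,0,0],[0,0,0,0,0,0],[0,0,0,0,0,0],[0,0,0,0,0,0],[0,0,0,0,0,0],[0,0,0,0,0,0],[0,0,0,0,0,0],[0,0,0,0,0,0]]' 1 110
```

```text
t: 2.63
position: [0.515, -0.2536, 0.0261]
tcp_rot: [0.564, 0.826, 0.0, 0.0]
wrist_force: [0.9, -0.2, 0.9]
width: 0.0856
grasp_force: 0.0
t: 3.3
position: [0.5144, -0.2547, 0.0259]
tcp_rot: [0.565, 0.825, -0.0, 0.0]
wrist_force: [-1.6, 0.6, 5.4]
width: 0.0096
grasp_force: 107.5
```

```bash
python3 -m crank '[[0,0,-0.03,0,0,0],[0,0,-0.08,0,0,0],[0,0,-0.14,0,0,0],[0,0,-0.2,0,0,0],[0,0,-0.25,0,0,0],[0,0,-0.25,0,0,0],[0,0,-0.25,0,0,0]]' && python3 -c "
from h import *
c=grab('wrist','w4'); s=sensors.observe(); print(s['position'],s['tcp_rot'],s['width'],s['wrist_force'])
s=grab('scene','s4');d=grab('side','d4')
p=proj(s,[.48,-.2,.17]);q=proj(d,[.48,-.2,.17]);print(p,q)
f=lambda im,u,v,w,h,W,H: cv2.resize(im[int(v):int(v)+h,int(u):int(u)+w,::-1],(W,H),interpolation=cv2.INTER_CUBIC)
A=f(c['color'],180,0,200,150,800,600)
cv2.imwrite('pics/c4.png',A)
B=np.vstack([f(s['color'],max(p[0]-50,0),max(p[1]-37,0),100,75,400,300),f(d['color'],max(q[0]-50,0),max(q[1]-37,0),100,75,400,300)])
cv2.imwrite('pics/c4b.png',B)
cv2.imwrite('pics/c4all.png',np.hstack([cv2.resize(A,(400,600//2)),B[:300],B[300:]])[:, :1200]); cv2.imwrite('pics/c4all.png',np.vstack([np.hstack([cv2.resize(c['color'][:,:,::-1],(400,300)),cv2.resize(A,(400,300))]),np.hstack([B[:300],B[300:]])]))
"
```

```text
t: 3.88
position: [0.5152, -0.2549, 0.1516]
tcp_rot: [0.565, 0.825, 0.0, 0.002]
wrist_force: [-0.1, -0.8, -1.4]
width: 0.0098
grasp_force: 107.5
[ 0.51438158 -0.25447836  0.15001684] [5.64718557e-01 8.25283547e-01 5.14464627e-05 1.26766124e-04] 0.009767815256523272 [ 0.03019227 -0.06584332 -1.91686762]
[215.62716616 204.59722148] [313.29620487 137.91811148]
```

View pics/c4all.png

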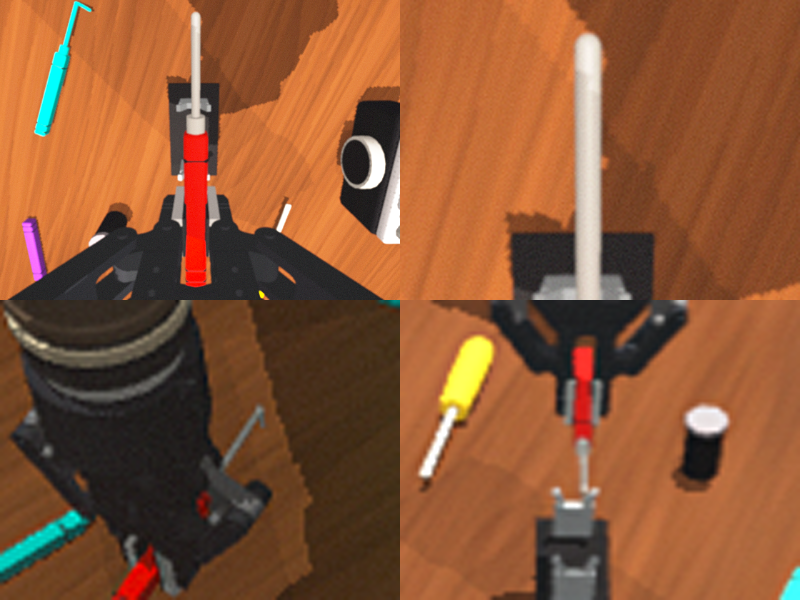

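The pick is held: the handle runs along the tool's x axis and the elbow of the hook is at about (274,22) in the wrist picture. Next I'll estimate the shank bend and where the tip sits in the tool frame.

```bash
cat >> h.py <<'E'
from scipy.spatial.transform import Rotation as Ro
def tool(pos=None,q=None):
    s=sensors.observe(); return np.array(s['position']),Ro.from_quat(s['tcp_rot']).as_matrix()
E
python3 -c "
from h import *
c=load('w4'); p,R=tool()
o=-c['R'].T@c['t']; print('cam in tool mm',R.T@(o-p)*1e3)
g=c['color'].astype(int); m=(np.ptp(g,axis=2)<40)&(g.min(2)>110)
for v in (24,30,45,60,75,90,105,120,135,150,165):
    xs=np.where(m[v,255:300])[0]
    if len(xs): 
        w=np.ptp(xs)+1; X=[255+xs.min(),255+xs.max()]; o_,d=ray(c,np.mean(X),v); dt=R.T@d; 
        print(v,X,w,'axis depth->',4*c['fx']/w)
# ray intersection with circle about (47.5,0) in tool (grasp pt z=-19): 
for (u,v) in ((274,18),(274,22)):
    o_,d=ray(c,u,v); ot=R.T@(o_-p)*1e3; dt=R.T@d
    for z in np.arange(-30,-8,2.): 
        P=ot+dt*(z-ot[2])/dt[2]; print((u,v),z,P.round(1),'len from bend',np.hypot(P[0]-47.5,z+19).round(1))
S=load('s4')
for (u,v) in ((231.1,194.6),(231.1,193.4)):
    X,e=tri([ray(S,u,v),ray(c,274,22)]); print('tri elbow tool',(R.T@(X-p)*1e3).round(1),e)
"
```

```text
cam in tool mm [  81.28723133    1.94689707 -145.69090029]
24 [np.int64(268), np.int64(279)] 12 axis depth-> 121.06680641474564
30 [np.int64(268), np.int64(279)] 12 axis depth-> 121.06680641474564
45 [np.int64(268), np.int64(279)] 12 axis depth-> 121.06680641474564
60 [np.int64(268), np.int64(279)] 12 axis depth-> 121.06680641474564
75 [np.int64(269), np.int64(280)] 12 axis depth-> 121.06680641474564
90 [np.int64(268), np.int64(279)] 12 axis depth-> 121.06680641474564
105 [np.int64(268), np.int64(279)] 12 axis depth-> 121.06680641474564
120 [np.int64(268), np.int64(280)] 13 axis depth-> 111.7539751520729
135 [np.int64(268), np.int64(279)] 12 axis depth-> 121.06680641474564
150 [np.int64(255), np.int64(295)] 41 axis depth-> 35.43418724334018
165 [np.int64(261), np.int64(286)] 26 axis depth-> 55.87698757603645
(274, 18) -30.0 [ 98.4   2.5 -30. ] len from bend 52.0
(274, 18) -28.0 [ 98.6   2.5 -28. ] len from bend 51.9
(274, 18) -26.0 [ 98.9   2.6 -26. ] len from bend 51.9
(274, 18) -24.0 [ 99.2   2.6 -24. ] len from bend 52.0
(274, 18) -22.0 [ 99.5   2.6 -22. ] len from bend 52.1
(274,
[... 441 characters left out ...]
22) -26.0 [ 97.9   2.6 -26. ] len from bend 50.9
(274, 22) -24.0 [ 98.2   2.6 -24. ] len from bend 50.9
(274, 22) -22.0 [ 98.4   2.6 -22. ] len from bend 51.0
(274, 22) -20.0 [ 98.7   2.6 -20. ] len from bend 51.2
(274, 22) -18.0 [ 99.    2.6 -18. ] len from bend 51.5
(274, 22) -16.0 [ 99.3   2.6 -16. ] len from bend 51.8
(274, 22) -14.0 [ 99.5   2.6 -14. ] len from bend 52.3
(274, 22) -12.0 [ 99.8   2.6 -12. ] len from bend 52.8
(274, 22) -10.0 [100.1   2.6 -10. ] len from bend 53.4
tri elbow tool [ 99.2   3.3 -21. ] [np.float64(0.0009205615131149498), np.float64(0.0009205615131148304)]
tri elbow tool [ 98.8   3.5 -25.4] [np.float64(0.0012747292183356775), np.float64(0.0012747292183357306)]
```

```bash
python3 -c "
from h import *
c=load('scene0'); g=c['color'].astype(int)
h=cv2.cvtColor(c['color'],cv2.COLOR_RGB2HSV)
red=((h[...,0]<6)|(h[...,0]>174))&(h[...,1]>190)&(h[...,2]>100); red[:230]=0;red[290:]=0
wh=(np.ptp(g,axis=2)<45)&(g.min(2)>120); m=np.zeros_like(wh); m[224:243,222:240]=wh[224:243,222:240]
def line(m):
    ys,xs=np.where(m); P=np.c_[xs,ys].astype(float); mu=P.mean(0); d=np.linalg.svd(P-mu)[2][0]; d*=-np.sign(d[1]); t=(P-mu)@d; return mu,d,mu+d*t.max(),len(P)
a=line(red);b=line(m);print(a,b)
ang=lambda d:np.degrees(np.arctan2(-d[1],d[0]))
print('handle',ang(a[1]),'shank',ang(b[1]))
hx=np.array([np.cos(np.radians(111.2)),np.sin(np.radians(111.2)),0]); C=np.array([.5145,-.2545,.044]); z=np.array([0,0,1.])
p0=proj(c,C-hx*.04);p1=proj(c,C+hx*.04);print('exp handle',ang(p1-p0),'ctr',proj(c,C))
for bb in range(-9,10,3):
    r=np.radians(bb); s=C+hx*.0475; e=s+.0515*(hx*np.cos(r)+z*np.sin(r)); tip=s+hx*(.0505*np.cos(r)+.015*np.sin(r))+z*(.0505*np.sin(r)-.015*np.cos(r))
    print(bb,ang(proj(c,e)-proj(c,s)),'elbow',proj(c,e),'tip',proj(c,tip))
"
```

```text
(array([211.57603687, 261.3640553 ]), array([ 0.54957914, -0.83544166]), array([222.84195002, 244.23819922]), 217) (array([228.81481481, 234.85185185]), array([ 0.54216363, -0.84027293]), array([233.6220462 , 227.40135867]), 27)
handle 56.66185516092771 shank 57.16895180744389
exp handle 56.67670015643106 ctr [212.34502628 261.81671239]
-9 52.649675946337204 elbow [234.33840264 230.7222077 ] tip [234.14556562 235.24074244]
-6 54.065963678539724 elbow [234.32091764 229.96959787] tip [234.29143794 234.29688086]
-3 55.40441292045707 elbow [234.27371392 229.25490711] tip [234.40847254 233.37944826]
0 56.676700156431124 elbow [234.19672719 228.58013928] tip [234.49626137 232.49075815]
3 57.89294405597953 elbow [234.08995974 227.94723383] tip [234.55445307 231.63308686]
6 59.06200319272409 elbow [233.9534824  227.35806004] tip [234.58275489 230.80866917]
9 60.191719556558 elbow [233.78743645 226.81441108] tip [234.58093459 230.01969371]
```

```bash
python3 -m crank '[[0.504,0.366,0,0,0,0.035],[0.504,0.366,0,0,0,0.035],[0.504,0.366,0,0,0,0.035],[0.504,0.366,0,0,0,0.035],[0.504,0.366,0,0,0,0.035],[0.504,0.366,0,0,0,0.035],[0.504,0.366,0.02,0,0,0.035],[0.504,0.366,0.06,0,0,0.035],[0.504,0.366,0.1,0,0,0.035],[0.504,0.366,0.1,0,0,0.035],[0.504,0.366,0.1,0,0,0.035]]' && python3 -c "
from h import *
c=grab('wrist','w5'); p,R=tool(); print(p,R[:,0])
cv2.imwrite('pics/c5.png',cv2.resize(c['color'][0:150,180:380,::-1],(800,600),interpolation=cv2.INTER_CUBIC))
"
```

```text
t: 4.95
position: [0.5917, 0.0468, 0.098]
tcp_rot: [0.594, 0.804, -0.002, -0.002]
wrist_force: [-0.1, 0.2, -0.3]
width: 0.0102
grasp_force: 107.6
[0.59281    0.04635896 0.09960554] [-2.92747380e-01  9.56189746e-01  3.74618453e-04]
```

View pics/c5.png

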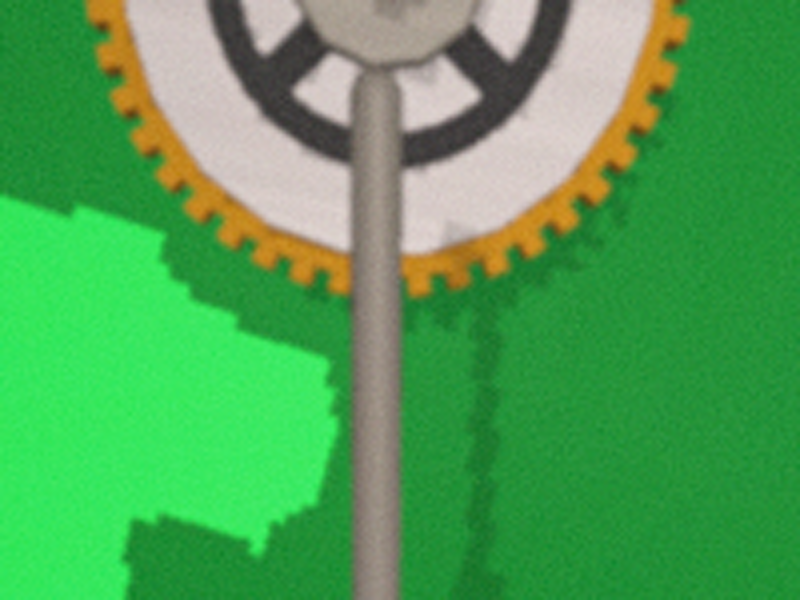

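The view is clean: the shank is at crop x≈376, the window corners at (295,92) and (483,92), and the rim at the back spans y≈132–165. The yaw agrees, so I'll work out the offsets.

```bash
cat > m.py <<'E'
from h import *
def meas(f,ptsclip,elbow,p,R,zc=.0465,off=(180,0),sc=4.):
    c=load(f); 
    o,d=ray(c,off[0]+elbow[0]/sc,off[1]+elbow[1]/sc); o=R.T@(o-p)*1e3;d=R.T@d; zt=-22.; print('elbow top (tool)',(o+d*(zt-o[2])/d[2]).round(1))
    for k,(u,v) in ptsclip.items(): print(k,(R.T@(plane(c,off[0]+u/sc,off[1]+v/sc,zc)-p)*1e3).round(2))
E
python3 -c "
from m import *
p,R=tool()
c=load('w5')
for z in (.042,.0465):
  meas('w5',dict(wl=(295,92),wr=(483,92),rimout=(389,165),rimin=(389,132),gearbot=(390,292)),(376,70),p,R,z)
"
```

```text
elbow top (tool) [101.1   0.5 -22. ]
wl [110.93  -9.63  57.67]
wr [110.93  13.61  57.61]
rimout [102.66   2.03  57.64]
rimin [106.43   2.01  57.64]
gearbot [87.7   2.21 57.63]
elbow top (tool) [101.1   0.5 -22. ]
wl [110.29  -9.39  53.17]
wr [110.29  13.32  53.12]
rimout [102.22   2.    53.14]
rimin [105.9    1.99  53.14]
gearbot [87.59  2.18 53.13]
```

```bash
python3 -m crank '[[0.02,0.003,0.03,0,0,0],[0.02,0.003,0.06,0,0,0],[0.02,0.003,0.08,0,0,0],[0.02,0.003,0.09,0,0,0],[0.02,0.003,0.09,0,0,0],[0.02,0.003,0.09,0,0,0],[0.02,0.003,0.09,0,0,0],[0.02,0.003,0.09,0,0,0],[0.02,0.003,0.09,0,0,0]]' && python3 -c "
from h import *
c=grab('wrist','w6'); p,R=tool(); print(p,R[:,0])
cc=grab('scene','s6');d=grab('side','d6')
f=lambda im,q: cv2.resize(im[int(q[1])-26:int(q[1])+26,int(q[0])-36:int(q[0])+36,::-1],(400,289),interpolation=cv2.INTER_CUBIC)
W=[.5614,.1525,.05]
B=np.hstack([f(cc['color'],proj(cc,W)),f(d['color'],proj(d,W))]); print(proj(cc,W),proj(d,W))
A=cv2.resize(c['color'][0:78,180:380,::-1],(800,311),interpolation=cv2.INTER_CUBIC)
cv2.imwrite('pics/c6.png',np.vstack([A,B]))
"
```

```text
t: 5.75
position: [0.5926, 0.0567, 0.0561]
tcp_rot: [0.595, 0.804, 0.0, 0.0]
wrist_force: [0.2, 0.5, -1.0]
width: 0.01
grasp_force: 107.6
[0.59248278 0.05672295 0.05590493] [-2.92950842e-01  9.56127490e-01 -1.65425210e-04]
[348.95540541 177.48552956] [225.95190727 258.39564927]
```

View pics/c6.png

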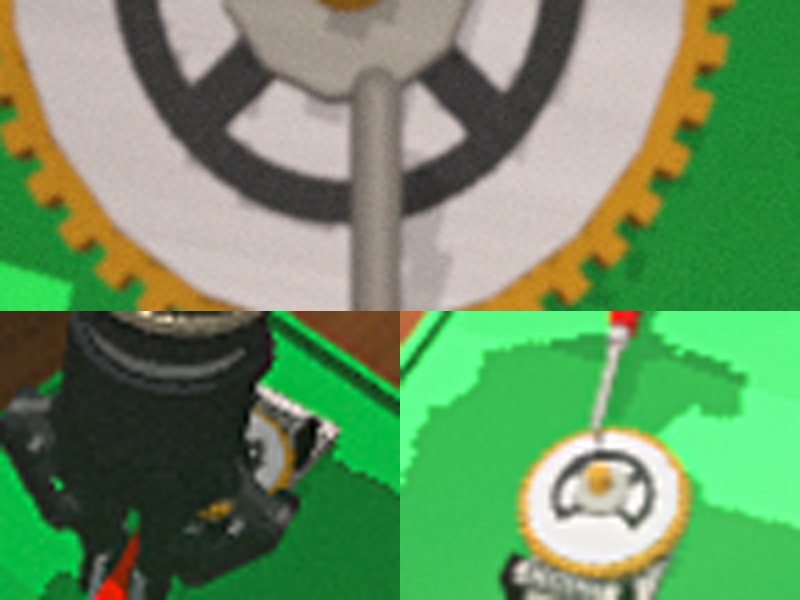

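```bash
python3 -c "
from m import *
p,R=tool()
for z in (.043,.0465): meas('w6',dict(wl=(225,130),wr=(465,130),rimout=(347,222),rimin=(347,183),stl=(347,97)),(376,68),p,R,z)
meas('w6',dict(shaftbot=(347,97)),(376,68),p,R,.052)
c=load('w6')
# rim circle fit: dark pixels
g=c['color'].astype(int); m=(g.max(2)<90)&(np.ptp(g,axis=2)<25); m[58:]=0; ys,xs=np.where(m); 
P=np.array([(R.T@(plane(c,x,y,.0465)-p)*1e3)[:2] for x,y in zip(xs,ys) if 205<x<330])
ct=P.mean(0); 
for _ in range(5):
    r=np.hypot(*(P-ct).T); 
    if _==0: k=P
    else: k=P[abs(r-r0)<2.8]
    A=np.c_[2*k,np.ones(len(k))]; s=np.linalg.lstsq(A,(k**2).sum(1),rcond=None)[0]; ct=s[:2]; r0=np.sqrt(s[2]+ct@ct)
print('clip centre',ct,r0,len(k))
"
```

```text
elbow top (tool) [100.7   1.7 -22. ]
wl [100.58 -12.99  12.63]
wr [100.57  10.45  12.64]
rimout [92.26 -1.13 12.64]
rimin [95.82 -1.11 12.64]
stl [103.49  -1.06  12.63]
elbow top (tool) [100.7   1.7 -22. ]
wl [100.17 -12.66   9.13]
wr [100.16  10.25   9.14]
rimout [92.03 -1.07  9.14]
rimin [95.51 -1.05  9.14]
stl [103.01  -1.     9.13]
elbow top (tool) [100.7   1.7 -22. ]
shaftbot [102.25  -0.91   3.63]
clip centre [113.24654867  -0.90665578] 19.56228412912228 1473
```

The shank is at crop x=376 and the window's middle at x≈347, so I need about −2.8 mm along tool y; along x the tip is already over the window. I'll correct that and go down part of the way.

```bash
python3 -m crank '[[0,-0.0055,0,0,0,0],[0,-0.0055,0,0,0,0],[0,-0.0055,0.006,0,0,0],[0,-0.0055,0.012,0,0,0],[0,-0.0055,0.016,0,0,0],[0,-0.0055,0.018,0,0,0],[0,-0.0055,0.018,0,0,0],[0,-0.0055,0.018,0,0,0],[0,-0.0055,0.018,0,0,0]]' && python3 -c "
from h import *
c=grab('wrist','w7'); p,R=tool(); print(p,R[:,0],sensors.observe()['wrist_force'])
d=grab('side','d7')
f=lambda im,q: cv2.resize(im[int(q[1])-28:int(q[1])+28,int(q[0])-40:int(q[0])+40,::-1],(412,289),interpolation=cv2.INTER_CUBIC)
B=f(d['color'],proj(d,[.5614,.1525,.05]))
A=cv2.resize(c['color'][0:78,180:380,::-1],(800,311),interpolation=cv2.INTER_CUBIC)
cv2.imwrite('pics/c7.png',np.vstack([A,np.hstack([B,B[:,:388]*0])]))
"
```

```text
t: 6.65
position: [0.5896, 0.056, 0.0463]
tcp_rot: [0.595, 0.804, 0.0, 0.0]
wrist_force: [0.3, 0.3, -0.0]
width: 0.0098
grasp_force: 107.6
[0.58958032 0.05595668 0.0464041 ] [-2.93052409e-01  9.56096377e-01 -5.84439022e-05] [ 0.27307514  0.00670639 -0.91779123]
```

View pics/c7.png

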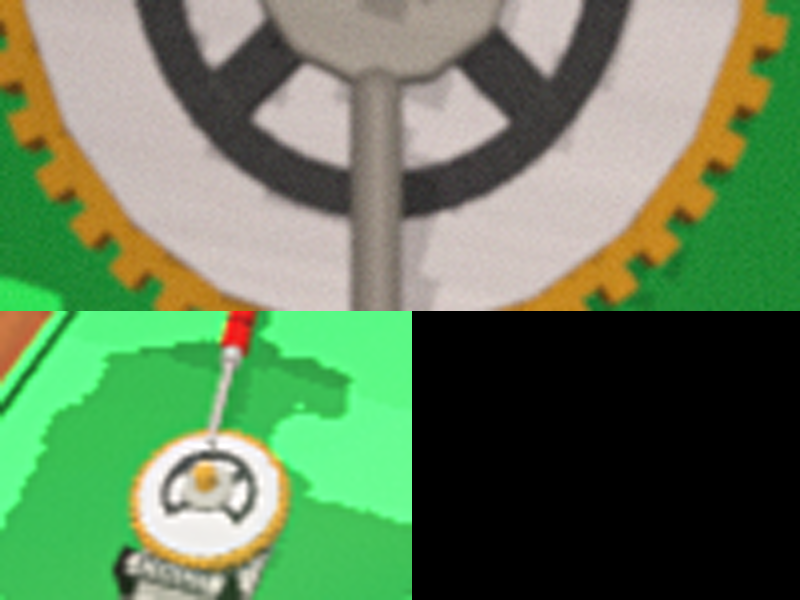

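The shank (x=376) is now centred on the window (corners 250 and 512, middle 381). I'll check how deep the point is relative to the rim.

```bash
python3 -c "
from m import *
p,R=tool()
for z in (.044,.0465): meas('w7',dict(wl=(250,120),wr=(512,120),rimout=(381,218),rimin=(381,172)),(376,68),p,R,z)
meas('w7',dict(shaftbot=(381,80)),(376,68),p,R,.052)
"
```

```text
elbow top (tool) [100.8   1.4 -22. ]
wl [100.31 -10.01   2.39]
wr [100.3   13.78   2.4 ]
rimout [92.08  1.89  2.4 ]
rimin [95.98  1.89  2.4 ]
elbow top (tool) [100.8   1.4 -22. ]
wl [100.    -9.81  -0.11]
wr [99.99 13.56 -0.1 ]
rimout [91.91  1.88 -0.1 ]
rimin [95.74  1.88 -0.1 ]
elbow top (tool) [100.8   1.4 -22. ]
shaftbot [102.4    1.85  -5.6 ]
```

```bash
python3 -m crank '[[0.001,0.001,0.002,0,0,0],[0.001,0.001,0.004,0,0,0],[0.001,0.001,0.006,0,0,0],[0.001,0.001,0.008,0,0,0],[0.001,0.001,0.008,0,0,0],[0.001,0.001,0.008,0,0,0]]' && python3 -m crank '[[0,0,0.001,0,0,0],[0,0,0.001,0,0,0],[0,0,0.001,0,0,0]]'; python3 -m crank '[[0,0,0.001,0,0,0],[0,0,0.002,0,0,0],[0,0,0.002,0,0,0]]'
```

```text
t: 7.25
position: [0.5897, 0.0566, 0.0421]
tcp_rot: [0.595, 0.804, -0.0, -0.0]
wrist_force: [0.9, -0.4, -0.1]
width: 0.0095
grasp_force: 107.6
t: 7.5
position: [0.5898, 0.0565, 0.0418]
tcp_rot: [0.595, 0.804, -0.0, -0.0]
wrist_force: [0.2, -0.3, -0.8]
width: 0.0099
grasp_force: 107.6
t: 7.75
position: [0.5898, 0.0566, 0.0407]
tcp_rot: [0.595, 0.804, -0.0, -0.0]
wrist_force: [-1.0, 0.0, 0.1]
width: 0.01
grasp_force: 107.6
```

```bash
cat > o.py <<'E'
from h import *
s=sensors.observe(); R=Ro.from_quat(s['tcp_rot']).as_matrix(); print('TCP z',s['position'][2].round(4),'F tool',(R.T@s['wrist_force']).round(2),'M tool',(R.T@s['torque']).round(3))
E
python3 o.py
for i in 1 ; do python3 -m crank '[[0,0,0.001,0,0,0],[0,0,0.001,0,0,0],[0,0,0.001,0,0,0]]' >/dev/null; python3 o.py; done
python3 -m crank '[[0,0,0.001,0,0,0],[0,0,0.001,0,0,0],[0,0,0.001,0,0,0]]' >/dev/null; python3 o.py
```

```text
TCP z 0.0407 F tool [ 0.29 -0.93 -0.07] M tool [-0.014  0.031 -0.03 ]
TCP z 0.0402 F tool [ 0.45 -0.46  0.9 ] M tool [-0.005 -0.024 -0.02 ]
TCP z 0.0398 F tool [-0.27 -0.24  1.16] M tool [-0.017  0.002 -0.014]
```

```bash
python3 -m crank '[[0,0,0.001,0,0,0],[0,0,0.001,0,0,0],[0,0,0.001,0,0,0]]' >/dev/null; python3 o.py
python3 -m crank '[[0,0,0.001,0,0,0],[0,0,0.001,0,0,0],[0,0,0.001,0,0,0]]' >/dev/null; python3 o.py
```

```text
TCP z 0.0392 F tool [1.5  0.3  0.63] M tool [ 0.067 -0.057  0.038]
TCP z 0.0387 F tool [ 0.13 -0.13  0.67] M tool [-0.02   0.01  -0.018]
```

```bash
python3 -m crank '[[0,0,0.001,0,0,0],[0,0,0.001,0,0,0],[0,0,0.001,0,0,0]]' >/dev/null; python3 o.py
python3 -m crank '[[0,0,0.001,0,0,0],[0,0,0.001,0,0,0],[0,0,0.001,0,0,0]]' >/dev/null; python3 o.py
```

```text
TCP z 0.0383 F tool [ 0.55 -0.43  0.59] M tool [ 0.048 -0.007 -0.007]
TCP z 0.0378 F tool [0.63 0.22 0.75] M tool [ 0.048 -0.044  0.056]
```

```bash
python3 -m crank '[[0,0,0.001,0,0,0],[0,0,0.001,0,0,0],[0,0,0.001,0,0,0]]' >/dev/null; python3 o.py
python3 -m crank '[[0,0,0.001,0,0,0],[0,0,0.001,0,0,0],[0,0,0.001,0,0,0]]' >/dev/null; python3 o.py
```

```text
TCP z 0.0373 F tool [ 0.27 -0.18  0.66] M tool [-0.004 -0.022 -0.057]
TCP z 0.0368 F tool [ 0.36  1.11 -0.36] M tool [-0.011  0.027  0.027]
```

```bash
python3 -m crank '[[0,0,0.001,0,0,0],[0,0,0.001,0,0,0],[0,0,0.001,0,0,0]]' >/dev/null; python3 o.py
python3 -m crank '[[0,0,0.001,0,0,0],[0,0,0.001,0,0,0],[0,0,0.001,0,0,0]]' >/dev/null; python3 o.py
```

```text
TCP z 0.0364 F tool [-0.32 -0.48  0.92] M tool [0.036 0.032 0.023]
TCP z 0.0359 F tool [-0.69 -0.07 -0.74] M tool [0.019 0.09  0.017]
```

```bash
python3 -m crank '[[0,0,0,0,0,0]]' >/dev/null; python3 o.py; python3 -m crank '[[0,0,0.0005,0,0,0],[0,0,0.0005,0,0,0],[0,0,0.0005,0,0,0]]' >/dev/null; python3 o.py
```

```text
TCP z 0.0359 F tool [-0.55  0.39 -1.49] M tool [0.011 0.094 0.019]
TCP z 0.0356 F tool [ 0.06 -0.5  -1.04] M tool [-0.049  0.106 -0.069]
```

```bash
python3 -m crank '[[0,0,0.0005,0,0,0],[0,0,0.0005,0,0,0],[0,0,0.0005,0,0,0]]' >/dev/null; python3 o.py;  python3 -m crank '[[-0.002,0,0,0,0,0],[-0.002,0,0,0,0,0],[-0.002,0,0,0,0,0]]' >/dev/null; python3 o.py
```

```text
TCP z 0.0354 F tool [-1.01 -0.12 -1.3 ] M tool [0.001 0.096 0.045]
TCP z 0.0353 F tool [ 1.2   0.02 -1.3 ] M tool [-0.038  0.379  0.058]
```

```bash
python3 -m crank '[[-0.002,0,0,0,0,0],[-0.002,0,0,0,0,0],[-0.002,0,0,0,0,0]]' >/dev/null; python3 o.py;  python3 -m crank '[[-0.002,0,0,0,0,0],[-0.002,0,0,0,0,0],[-0.002,0,0,0,0,0]]' >/dev/null; python3 o.py
```

```text
TCP z 0.0353 F tool [-0.32 -1.09 -2.86] M tool [0.028 0.403 0.013]
TCP z 0.0353 F tool [ 0.91 -0.41 -2.31] M tool [0.108 0.373 0.054]
```

```bash
cat > fit.py <<'E'
from h import *
def clipfit(f,p,R,zc=.0455):
    c=load(f); g=c['color'].astype(int); m=(g.max(2)<95)&(np.ptp(g,axis=2)<25); ys,xs=np.where(m)
    P=np.array([(R.T@(plane(c,x,y,zc)-p)*1e3)[:2] for x,y in zip(xs,ys)]); P=P[(P[:,0]>80)&(abs(P[:,1])<30)]
    best=None; rng=np.random.default_rng(0)
    for _ in range(600):
        k=P[rng.choice(len(P),3,False)]; A=np.c_[2*k,np.ones(3)]
        if abs(np.linalg.det(A))<1: continue
        s=np.linalg.solve(A,(k**2).sum(1)); r=np.sqrt(max(s[2]+s[:2]@s[:2],0))
        if 18<r<22:
            n=(abs(np.hypot(*(P-s[:2]).T)-20)<2.2).sum()
            if best is None or n>best[0]: best=(n,s[:2])
    ct=best[1]
    for _ in range(5):
        k=P[abs(np.hypot(*(P-ct).T)-20)<2.4]; d=k-ct; r=np.hypot(*d.T); u=d/r[:,None]; ct=ct+np.linalg.lstsq(u,r-20,rcond=None)[0]
    col=g[:120,268:281].mean(1); 
    return ct,ct@R[:2,:2].T*1e-3+p[:2],best[0],len(P)
if __name__=='__main__':
    import sys
    p,R=tool(); c=grab('wrist',sys.argv[1]); t,w,n,N=clipfit(sys.argv[1],p,R); print('clip tool',t.round(2),'world',w.round(4),n,N); print(p)
    a=c['color'].astype(int)[:45,270:279].mean((1,2)).round(0).astype(int); print(a)
E
python3 fit.py w8; python3 -c "
from fit import *
Ro_=Ro.from_quat([0.595,0.804,0,0]).as_matrix()
t,w,n,N=clipfit('w7',np.array([.58958,.05596,.0464]),Ro_); print('w7',t,w,n,N); print(load('w7')['color'].astype(int)[:45,270:279].mean((1,2)).round(0).astype(int))"
```

```text
clip tool [116.48   1.49] world [0.5581 0.1653] 1556 2027
[0.59075318 0.0535277  0.03531684]
[158 155 147 134 106  80  93 136 165 179 186 187 188 192 196 194 171 141
 128 123 126 130 131 132 133 133 133 132 134 134 132 134 132 133 133 133
 133 133 133 132 134 133 133 133 132]
w7 [113.93318753   1.81037885] [0.55801298 0.16544777] 1580 2099
[128 130 131 137 144 151 153 151 152 151 154 151 155 154 155 153 146 130
 118 118 121 125 130 130 131 130 131 132 131 131 132 132 131 132 132 130
 132 131 131 131 132 131 133 131 130]
```

```bash
cat > o.py <<'E'
from h import *
F=[];M=[]
for i in range(6):
    s=sensors.observe(); R=Ro.from_quat(s['tcp_rot']).as_matrix(); F.append(R.T@s['wrist_force']);M.append(R.T@s['torque'])
    if i<5: cams.read_camera('wrist')
print('TCP',s['position'].round(4),'F tool',np.mean(F,0).round(2),'M tool',np.mean(M,0).round(3))
E
python3 o.py; python3 -m crank '[[-0.002,0,0,0,0,0],[-0.002,0,0,0,0,0]]' >/dev/null; python3 o.py
```

```text
TCP [0.5907 0.0536 0.0353] F tool [ 0.12 -0.4  -2.13] M tool [ 0.049  0.31  -0.013]
TCP [0.591  0.0527 0.0353] F tool [ 0.97 -0.24 -2.18] M tool [ 0.016  0.429 -0.026]
```

```bash
python3 -m crank '[[-0.002,0,0,0,0,0],[-0.002,0,0,0,0,0]]' >/dev/null; python3 o.py; python3 -m crank '[[-0.002,0,0,0,0,0],[-0.002,0,0,0,0,0]]' >/dev/null; python3 o.py
```

```text
TCP [0.5912 0.052  0.0353] F tool [ 2.7  -0.07 -1.96] M tool [ 0.017  0.798 -0.01 ]
TCP [0.5914 0.0512 0.0352] F tool [ 4.81 -0.12 -1.99] M tool [0.007 1.267 0.004]
```

Horizontal force is building at about 2 N per mm while the down force holds at 2 N, so the point has the rim. I'll keep prying.

```bash
python3 -m crank '[[-0.002,0,0,0,0,0],[-0.004,0,0,0,0,0],[-0.004,0,0,0,0,0]]' >/dev/null; python3 o.py; python3 -m crank '[[-0.002,0,0,0,0,0],[-0.004,0,0,0,0,0],[-0.004,0,0,0,0,0]]' >/dev/null; python3 o.py
```

```text
TCP [0.5917 0.0502 0.0351] F tool [ 8.7   0.2  -1.35] M tool [-0.068  1.973  0.035]
TCP [0.5917 0.0491 0.0349] F tool [11.61 -0.25 -1.53] M tool [0.006 2.55  0.018]
```

```bash
python3 -m crank '[[-0.002,0,0,0,0,0],[-0.004,0,0,0,0,0],[-0.004,0,0,0,0,0]]' >/dev/null; python3 o.py; python3 fit.py w9
```

```text
TCP [0.5922 0.0471 0.0348] F tool [11.23 -0.36 -1.6 ] M tool [ 0.072  2.512 -0.033]
clip tool [117.8    2.12] world [0.5595 0.1603] 1406 1697
[0.59220391 0.04710988 0.03483216]
[199 199 198 198 197 195 197 196 196 198 199 197 197 198 195 187 160 133
 123 126 129 131 132 132 133 134 133 133 134 134 132 133 134 133 135 134
 134 133 133 134 134 134 132 133 134]
```

```bash
python3 -m crank '[[-0.002,0,0,0,0,0],[-0.004,0,0,0,0,0],[-0.004,0,0,0,0,0]]' >/dev/null; python3 o.py; python3 -m crank '[[-0.002,0,0,0,0,0],[-0.004,0,0,0,0,0],[-0.004,0,0,0,0,0]]' >/dev/null; python3 o.py
```

```text
TCP [0.5941 0.0428 0.0354] F tool [ 2.04 -0.1  -2.02] M tool [ 0.022  0.736 -0.02 ]
TCP [0.5947 0.0407 0.0354] F tool [-0.58 -0.17 -2.2 ] M tool [ 0.041  0.141 -0.003]
```

```bash
python3 -m crank '[[-0.002,0,0,0,0,0],[-0.004,0,0,0,0,0],[-0.004,0,0,0,0,0]]' >/dev/null; python3 o.py; python3 fit.py w10
```

```text
TCP [0.5952 0.039  0.0353] F tool [-1.06 -0.22 -2.28] M tool [ 0.066  0.032 -0.021]
clip tool [116.44   1.24] world [0.5622 0.1507] 1553 2010
[0.59516076 0.0390069  0.03531888]
[201 199 199 200 200 200 200 200 201 202 205 207 207 208 207 200 176 147
 131 124 127 130 133 135 135 136 136 136 134 136 136 134 135 135 137 136
 134 134 135 135 135 135 134 135 135]
```

The clip has snapped out and is 15 mm off the axis. I'll draw it on across the washer.

```bash
python3 -m crank '[[-0.006,0,0,0,0,0],[-0.012,0,0,0,0,0],[-0.018,0,0,0,0,0],[-0.024,0,0,0,0,0],[-0.03,0,0,0,0,0],[-0.03,0,0,0,0,0]]' >/dev/null; python3 o.py; python3 fit.py w11
```

```text
TCP [0.5995 0.0251 0.0353] F tool [ 0.02 -0.04  1.07] M tool [-0.008 -0.016  0.011]
clip tool [82.58 -1.13] world [0.5742 0.1037] 1129 2285
[0.59946512 0.02507084 0.03527282]
[ 65  67  68  67  67  69  67  67  68  67  62  59  53  54  53  54  66  88
 110 123 128 136 139 139 140 141 140 140 140 140 140 141 139 139 142 140
 141 140 139 140 141 141 139 140 141]
```

```bash
python3 -c "
from h import *
g=load('w11')['color'].astype(int); 
for v in range(0,110,4):
    r=''
    for u in range(190,370,3):
        a=g[v:v+4,u:u+3].reshape(-1,3).mean(0); s=np.ptp(a)
        r+= '#' if a.max()<100 and s<30 else 'g' if a[1]>a[0]+40 else 'o' if a[0]>a[2]+50 else 'w' if a.min()>170 else '.'
    print(r)
"
```

```text
gggggggggggggggggggggggggggggggggggggggggggggggggggggggggggg
gggggggggggggggggggggggggggggggggggggggggggggggggggggggggggg
gggggggggggggggggggggggggggggggggggggggggggggggggggggggggggg
ggggggggggggggggggggggg##########ggggggggggggggggggggggggggg
gggggggggggggggggggg#######..#######gggggggggggggggggggggggg
gggggggggggggggggg########....########gggggggggggggggggggggg
ggggggggggggggggg#####gggg....gggg#####ggggggggggggggggggggg
ggggggggggggggg.####gggggg....gggggg####.ggggggggggggggggggg
gggggggggggggg.###.ggggggg....ggggg######.gggggggggggggggggg
gggggggggggggg#####ggggggg....gggg########gggggggggggggggggg
ggggggggggggg#######gggggg....ggg####gg.###ggggggggggggggggg
ggggggggggggg###g#####gggg....gg.###gggg###ggggggggggggggggg
gggggggggggg###ggg.###gggg....gggg#gggggg###gggggggggggggggg
gggggggggggg###ggggg#ggggg....ggggggggggg###gggggggggggggggg
gggggggggggg##.ggggggggggg....ggggggggggg###gggggggggggggggg
gggggggggggg##gggggggggggg....gggggggggggg##.ggggggggggggggg
gggggggggggg##gggggggggggg....gggggggggggg##gggggggggggggggg
gggggggggggg##.ggggggggggg....ggggggggggg.##gggggggggggggggg
gggggggggggg###ggggggggggg....ggggggggggg###gggggggggggggggg
gggggggggggg###ggggggggggg....gggg.gggggg###gggggggggggggggg
gggggggggggg.##gggggg..ggg....gggg###ggg.##.gggggggggggggggg
ggggggggggggg###gggg###ggg....ggggg####.###ggggggggggggggggg
gggggggggggggg###gg###gggg....ggggggg#####gggggggggggggggggg
gggggggggggggg######.ggggg....ggggggggg##.gggggggggggggggggg
ggggggggggggggg####ggggggg....gggggggggggggggggggggggggggggg
gggggggggggggggg.#gggggggg....gggggggggggggggggggggggggggggg
gggggggggggggggggggggggggg....gggggggggggggggggggggggggggggg
gggggggggggggggggggggggggg....gggggggggggggggggggggggggggggg
```

The clip has dropped and lies flipped on the tray floor; its apparent width of 96 px means about 166 mm of depth, which matches the floor. I'll confirm its position and lift away.

```bash
python3 -c "
from h import *
c=load('w11'); X=plane(c,274,56,.0052); print(X, np.hypot(*(X[:2]-[.5575,.1660])))
c=load('wrist0'); print('tray edge',plane(c,320,199,.016))
" ; python3 -m crank '[[0,0,-0.02,0,0,0],[0,0,-0.08,0,0,0],[0,0,-0.15,0,0,0],[0,0,-0.23,0,0,0],[0,0,-0.23,0,0,0],[0,0,-0.23,0,0,0]]' && python3 -c "
from h import *
c=grab('wrist','w12'); g=c['color'].astype(int); m=((g.max(2)<95)&(np.ptp(g,axis=2)<25)).astype('uint8'); n,l,s,ce=cv2.connectedComponentsWithStats(m)
for i in range(1,n):
    if s[i,4]>150: X=plane(c,*ce[i],.005);print(s[i],ce[i],X, np.hypot(*(X[:2]-[.5575,.166])))
p,R=tool(); print(p,R[:,0],proj(c,[.574,.117,.005]))
"
```

```text
[0.57351607 0.11477334 0.0052    ] 0.05367201570065416
tray edge [ 0.57355553 -0.03115063  0.016     ]
t: 17.53
position: [0.6014, 0.0252, 0.1543]
tcp_rot: [0.594, 0.804, 0.002, 0.003]
wrist_force: [0.4, -0.4, -1.7]
width: 0.0096
grasp_force: 107.6
[244  41  24  24 184] [254.91847826  52.07608696] [0.55996919 0.12076344 0.005     ] 0.04530389409059872
[281  43  18  47 286] [289.83566434  65.38461538] [0.58759554 0.11958238 0.005     ] 0.05532031308589869
[   12   212   548   208 45011] [319.41720913 360.89869143] [ 0.69993977 -0.13320493  0.005     ] 0.3313799580313744
[531 280  29  15 226] [546.05752212 287.        ] [0.87297657 0.00686464 0.005     ] 0.353340524630272
[ 498  299   62   56 1549] [537.8198838  331.75919948] [ 0.89135454 -0.03940254  0.005     ] 0.39198094259171506
[0.60019396 0.02511253 0.15193175] [-2.93183619e-01  9.56055851e-01 -7.58491317e-04] [271.52048032  63.21861921]
```

The clip lies at about (0.574, 0.118) on the floor, 50 mm from the axis. The pick goes back to its rest.

```bash
python3 -m crank '[[-0.485,-0.328,0,0,0,-0.035],[-0.485,-0.328,0,0,0,-0.035],[-0.485,-0.328,0,0,0,-0.035],[-0.485,-0.328,0,0,0,-0.035],[-0.485,-0.328,0,0,0,-0.035],[-0.485,-0.328,0,0,0,-0.035],[-0.485,-0.328,0,0,0,-0.035],[-0.485,-0.328,0,0,0,-0.035],[-0.485,-0.328,0,0,0,-0.035],[-0.485,-0.328,0,0,0,-0.035],[-0.485,-0.328,0,0,0,-0.035],[-0.485,-0.328,0,0,0,-0.035]]' && python3 -m crank '[[0,0,0,0,0,0],[0,0,0,0,0,0]]' >/dev/null; python3 -c "
from h import *
p,R=tool(); d=R.T@(np.array([.5144,-.2546,.0259])-p); print(p,R[:,0],'shares',(d/.5).round(4), 'yaw err', 111.2-np.degrees(np.arctan2(R[1,0],R[0,0])))
c=load('w4'); n=grab('wrist','w13'); print('shift px vs w4',cv2.phaseCorrelate(c['color'][:120,300:400].mean(2).astype('float32'),n['color'][:120,300:400].mean(2).astype('float32')))
f=lambda c:cv2.minAreaRect(np.argwhere((lambda h:((h[...,0]<5)|(h[...,0]>175))&(h[...,1]>200)&(h[...,2]>100))(cv2.cvtColor(c['color'],cv2.COLOR_RGB2HSV)))[:,::-1].astype('float32')); print(f(c),f(n))"
```

```text
t: 18.58
position: [0.514, -0.2534, 0.1499]
tcp_rot: [0.564, 0.826, 0.0, -0.0]
wrist_force: [0.4, 0.1, -0.8]
width: 0.0099
grasp_force: 107.7
[ 0.51416238 -0.25383049  0.15026942] [-3.63992272e-01  9.31401965e-01  6.74361814e-05] shares [-1.600e-03 -1.000e-04  2.487e-01] yaw err -0.14557863134875504
shift px vs w4 ((0.4956616375416445, 0.9297191585605162), 0.5862515228589376)
((274.0, 292.5), (217.0, 34.0), 90.0) ((274.0, 292.5), (34.0, 217.0), 0.0)
```

```bash
python3 -m crank '[[-0.0015,0,0.06,0,0,0],[-0.0015,0,0.12,0,0,0],[-0.0015,0,0.17,0,0,0],[-0.0015,0,0.2,0,0,0],[-0.0015,0,0.22,0,0,0],[-0.0015,0,0.235,0,0,0],[-0.0015,0,0.245,0,0,0],[-0.0015,0,0.248,0,0,0],[-0.0015,0,0.248,0,0,0],[-0.0015,0,0.248,0,0,0]]'
```

```text
t: 19.63
position: [0.5146, -0.2559, 0.0272]
tcp_rot: [0.565, 0.825, 0.0, 0.001]
wrist_force: [0.3, -0.1, -0.3]
width: 0.0097
grasp_force: 107.7
```

```bash
python3 -m crank '[[0,0,0.001,0,0,0],[0,0,0.001,0,0,0],[0,0,0.001,0,0,0]]' && python3 -m crank '[[0,0,0,0,0,0],[0,0,0,0,0,0],[0,0,0,0,0,0],[0,0,0,0,0,0],[0,0,0,0,0,0],[0,0,0,0,0,0],[0,0,0,0,0,0],[0,0,0,0,0,0]]' -1 && python3 -m crank '[[0,0,-0.04,0,0,0],[0,0,-0.12,0,0,0],[0,0,-0.2,0,0,0],[-0.04,0,-0.28,0,0,0],[-0.04,0,-0.35,0,0,0],[-0.04,0,-0.35,0,0,0],[-0.04,0,-0.35,0,0,0],[-0.04,0,-0.35,0,0,0]]' && python3 -c "
from h import *
c=grab('wrist','w14')
h=cv2.cvtColor(c['color'],cv2.COLOR_RGB2HSV); m=(((h[...,0]<5)|(h[...,0]>175))&(h[...,1]>200)&(h[...,2]>120)).astype('uint8')
n,l,s,ce=cv2.connectedComponentsWithStats(m); i=1+np.argmax(s[1:,4]); ys,xs=np.where(l==i); P=np.array([plane(c,x,y,.048) for x,y in zip(xs,ys)])[:,:2]
mu=P.mean(0); d=np.linalg.svd(P-mu)[2][0]; d*=np.sign(d[1]); t=(P-mu)@d
print('mid',mu+d*(t.max()+t.min())/2,'len',np.ptp(t),'yaw',np.degrees(np.arctan2(d[1],d[0])))
for k,f in ((('scene'),'s14'),(('side'),'d14')):
    n=grab(k,f); a=load(k+'0'); 
    h=cv2.cvtColor(n['color'],cv2.COLOR_RGB2HSV); m=(((h[...,0]<6)|(h[...,0]>174))&(h[...,1]>190)&(h[...,2]>100)).astype('uint8'); q,l,s,ce=cv2.connectedComponentsWithStats(m)
    print(k,[(s[i],ce[i].round(1)) for i in range(1,q) if s[i,4]>25])
"
```

```text
t: 19.88
position: [0.5143, -0.2557, 0.0263]
tcp_rot: [0.565, 0.825, 0.0, 0.0]
wrist_force: [0.4, 0.2, -1.0]
width: 0.0096
grasp_force: 107.7
t: 20.55
position: [0.514, -0.2556, 0.0258]
tcp_rot: [0.565, 0.825, 0.0, 0.0]
wrist_force: [0.8, -0.1, 0.2]
width: 0.0853
grasp_force: 0.0
t: 21.22
position: [0.5212, -0.2742, 0.2004]
tcp_rot: [0.565, 0.825, 0.0, -0.0]
wrist_force: [0.4, 0.0, 0.3]
width: 0.0856
grasp_force: 0.0
mid [ 0.51530741 -0.25467023] len 0.09350246816845784 yaw 111.31926202395901
scene [(array([ 59,  63,  62,  28, 115], dtype=int32), array([89.1, 76.7])), (array([199, 244,  26,  37, 224], dtype=int32), array([211.4, 262.3]))]
side [(array([277,  48,  12,   9,  63], dtype=int32), array([282.5,  52.3])), (array([304, 145,   5,  22,  88], dtype=int32), array([306.1, 155.7]))]
```

The pick is back in its rest within a millimetre or so of where it was, the clip is on the tray floor and the arm is clear, so I'm handing in.

```bash
python3 -c "
from rig import job
print(job.job_done())"
```

```text
the job is handed in; nothing more can be done
None
```

I pried the clip out and dropped it in the green tray about 50 mm from the shaft, laid the pick back in its rest, and handed the job in at about 21 s; the interface returned no verdict.

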